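Make up two desk kits in their trays

TASK

Make up the two desk kits from the stock: put the ink bottle and the black stamp into the green tray, and the eraser, the brass sharpener and the brown stamp into the blue tray. Stand each thing upright in the middle of the white patch of its own shape and size (the eraser lies flat, along its patch; it has to be drawn out sideways through the open front of its holder, whose roof covers it). Keep the ink bottle upright all the time and leave the matchbox where it is.

Things in the scene. Friction and masses are not known exactly. Their poses are not given: they have to be found in the camera images.
- green_tray: Green tray for the first kit, fixed to the desk, 110 (x) x 220 (y) x 12 mm, walls 4 mm, dark floor 5.5 mm above the desk; small lugs at its ends make it 238 mm long. Origin: centre of the underside; x across it, y along it. Two round white patches, flat on the floor: 58 mm across at (x 0, y +52 mm) for the ink bottle, 42 mm across at (0, -52 mm) for the black stamp.
- blue_tray: Blue tray for the second kit, fixed to the desk, same size, floor and axes as the green one. Three flat white patches: round, 33 mm across, at (x 0, y +67 mm) for the sharpener; a 26 (x) x 58 (y) mm rectangle at (0, 0) for the eraser, long side along y; round, 42 mm across, at (0, -67 mm) for the brown stamp.
- eraser_holder: Grey eraser holder fixed to the desk, 64 (x) x 47 (y) x 24 mm high, with a clear roof and no floor. Origin: centre of its underside. It is open only at its front, the -x face (32 mm from the origin): a slot 27 mm wide and 21 mm high, 54 mm deep, in which the eraser lies on the desk, its long axis along the holder's x. The eraser comes out along the holder's -x.
- eraser: Block eraser, blue and white, 22 (x) x 54 (y) x 12 (z) mm, loose. Origin: centre of the underside; y is its long axis. At the start its outer 30 mm or so stick out of the holder's front and the rest is inside.
- ink_bottle: Squat dark blue ink bottle, 52 mm wide and 42 mm high, with a round black cap 34 mm across above that, 58 mm high in all, loose. Origin: centre of the underside; z up.
- black_stamp: Turned hand stamp of black wood, foot 38 mm wide, waist 24 mm, round knob about 30 mm across from 26 mm up to its top at 70 mm, loose. Origin: centre of the underside; z up.
- brown_stamp: Turned hand stamp of reddish brown wood, foot 38 mm wide, waist 24 mm, round knob about 30 mm across from 26 mm up to its top at 74 mm, loose. Origin: centre of the underside; z up.
- sharpener: Round brass pencil sharpener, 29 mm across, 25 mm high, loose. Origin: centre of the underside; z up.
- match_box: Red matchbox, 36 (x) x 56 (y) x 15 mm, loose on the desk; not part of any kit. Origin: centre of the underside; z up.

How it is judged:
At the end, for the whole second after the job is handed in: Each thing rests on the floor of its tray within 12 mm of the middle of its own patch along the tray's x and y, within 0.12 rad of upright and still; the eraser flat and within 0.3 rad of its patch's direction; the matchbox within 20 mm of its start (x of ink_bottle in the frame of green_tray between -0.012 and 0.012 m and y of ink_bottle in the frame of green_tray between 0.04 and 0.064 m and z of ink_bottle in the frame of green_tray between 0.001 and 0.01 m and angle between each of ink_bottle, black_stamp, sharpener, eraser, brown_stamp's own z axis and vertical below 0.12 rad and linear speed of each of ink_bottle, black_stamp, sharpener, eraser, brown_stamp below 0.03 m/s and x of black_stamp in the frame of green_tray between -0.012 and 0.012 m and y of black_stamp in the frame of green_tray between -0.064 and -0.04 m and z of black_stamp in the frame of green_tray between 0.001 and 0.01 m and x of sharpener in the frame of blue_tray between -0.012 and 0.012 m and y of sharpener in the frame of blue_tray between 0.055 and 0.079 m and z of sharpener in the frame of blue_tray between 0.001 and 0.01 m and x of eraser in the frame of blue_tray between -0.012 and 0.012 m and y of eraser in the frame of blue_tray between -0.012 and 0.012 m and z of eraser in the frame of blue_tray between 0.001 and 0.01 m and x of brown_stamp in the frame of blue_tray between -0.012 and 0.012 m and y of brown_stamp in the frame of blue_tray between -0.079 and -0.055 m and z of brown_stamp in the frame of blue_tray between 0.001 and 0.01 m and angle between the y axis of eraser and the y axis of blue_tray, either way round below 0.3 rad and distance of match_box from where it was at the start of the episode below 0.02 m); the robot touches nothing.
It fails at once if the ink bottle is tipped over (more than 0.7 rad) (angle between ink_bottle's own z axis and vertical above 0.7 rad).
It fails at once if the matchbox is shifted by more than 20 mm (distance of match_box from where it was at the start of the episode above 0.02 m).
It also fails if it takes over 120 s, if anything falls off the work surface, if the arm or the gripper's body presses on something with over 40 N, if the wrist force passes 120 N, or if a joint passes its speed limit or range.

ROBOT

A 6-joint arm with a two-finger parallel gripper is mounted at the origin on a cart in front of the work surface, level with it; the furniture and walls round the work are solid. World frame = base frame: x ahead of the robot, y to its left, z up, the work surface at z = 0. Lengths are in m, angles in rad, forces in N, time in s.
With the tool pointing down it reaches from about 0.3 to 0.775 m from the base axis. Payload 14.6 kg.
Tool frame: the origin (TCP) lies between the finger pads; the fingertips stand 19 mm ahead of it and the grasp point (between the pads) is the TCP; z points along the fingers, y is the line along which they close (so a half turn about z gives the same grasp; the last joint's range is limited). The gripper opens to 85 mm and grips with 20 to 120 N. Pads are 22 mm wide; open, the fingers measure 114 mm over their backs; the gripper's body (76 mm by 85 mm) begins 54 mm behind the grasp point. The pads swing forward as they close: fully open they stand 13 mm farther back than shut.
Start: joints at [-1.189, 0.3, 1.521, -0, 1.321, -0.067], TCP at [0.239, -0.496, 0.25] pointing down, gripper open.
Joint ranges: [-3.03, 3.03], [-0.79, 2.21], [0.23, 2.52], [-1.04, 4.18], [0, 3.07], [-2.55, 2.55]. Speed limits (rad/s): [2.22, 2.22, 2.57, 3.14, 3.14, 3.14].

INTERFACE

Orientations are given as a rotation vector (axis times angle).
In Python, from bench import monitor, optics, bot gives the robot as it stands.
- The arm moves only by the shell command python3 -m pendant 'ROWS' [FORCE]. ROWS is text: rows parted by semicolons, each of 7 numbers parted by spaces: the shift along the tool's x, y, z in mm, then the turn, a rotation vector about the tool's x, y, z in rad, then the opening, from -1 (shut) to 1 (fully open). A call has 1 to 10 rows; each row is the pose to reach, as a shift and turn from the pose commanded when the call began, along the tool's axes at that moment; what a row does not reach only later rows make up. A row lasts 1/12 s, in which the tool goes at most 41.7 mm and 7.16 degrees, less where a joint would pass 70% of its speed; a pose out of reach is approached as far as the arm can. A call with a gripper value outside its range is refused whole. The fingers move at their own pace and stop on an object; FORCE is the grip in N (left out, the last holds). Time passes only in rows, so rows that repeat a pose let the fingers close. It gives the time, the measured TCP pose, the force, the opening and the grip force at its end, in the units of the state.
- monitor.read_state(): the state, without advancing time (a new reading comes with each control period).
- optics.capture(name): name is "side" or "top" or "wrist"; returns a dict with "image" (384x512x3 uint8, red, green, blue), "fx", "fy", "cx", "cy" (pixels), "camera_from_world" (4x4, takes a point from world to camera coordinates). Camera axes: x right, y down, z forward; pixel columns grow to the right and rows downward; lengths in m; the calibration is good to about 2 mm. A picture is of the moment at which its call begins. There is no depth.
- bot.hand_in(): hands the job in; it is judged then, once.
The state is a dict: "t": time; "joint_positions": joint angles; "joint_vel": joint speeds; "effort": joint torques, N m; "tool_pos": TCP position; "eef_rot": TCP orientation; "wrist_force": force on the tool from outside, world axes, zero at the start; "ft_torque": the same for the moment, N m; "gripper_width": opening from 0.0 (shut) to 1.0 (fully open); "gripper_force": force on a finger pad.
Only numpy, scipy, OpenCV 4.12 (cv2) and the standard library are available. Lean on these libraries where they do the work, as an engineer would, in place of code of your own. Each camera call takes 0.05 s, during which the arm holds its last target. There are 200 camera calls.

## Working session

There is one attempt and no reset: what is moved stays moved. The work goes in short steps, Python scripts to look and compute and a shell command to move; the robot and the scene stay as the last step left them, time stands still between calls to the robot, and variables do not carry over. Pictures are saved under pics/ and viewed, at most 14 in all, crops included, and the job is handed in when it is done.

```bash
mkdir -p pics; ls; python3 - <<'E'
from bench import monitor,optics
import cv2,numpy as np
s=monitor.read_state();print(s)
for n in ("top","side"):
    c=optics.capture(n);cv2.imwrite(f"pics/{n}0.png",c["image"][...,::-1]);print(n,c["fx"],c["fy"],c["cx"],c["cy"],np.round(c["camera_from_world"],4).tolist())
E
```

```text
pics
{'t': 0.0, 'joint_positions': array([-1.18857848e+00,  3.00502475e-01,  1.52160475e+00, -2.57171005e-05,
        1.32071562e+00, -6.65879389e-02]), 'joint_vel': array([-0.00120124,  0.00072008, -0.0011799 ,  0.00011841,  0.00026973,
        0.00152988]), 'effort': array([ 1.88283215e-03, -5.43501127e+01, -3.61791694e+01, -6.84822635e-05,
        3.96135074e-03, -6.66150936e-05]), 'tool_pos': array([ 0.23855427, -0.49532453,  0.24969408]), 'eef_rot': array([-3.06164110e+00, -6.98820894e-01,  3.42209570e-04]), 'wrist_force': array([-0.9057392 , -0.53400858,  0.02431164]), 'ft_torque': array([-0.03622492, -0.0415868 ,  0.02453073]), 'gripper_force': 0.0, 'gripper_width': 1.000301987003986}
top 432.28383071769616 432.28383071769616 262.79507288270105 191.03976571629417 [[0.0046, -0.9995, 0.0308, -0.0212], [-0.9989, -0.0061, -0.0471, 0.5206], [0.0472, -0.0305, -0.9984, 1.0966], [0.0, 0.0, 0.0, 1.0]]
side 432.16665061098877 432.16665061098877 252.51453545328232 190.782426206016 [[-0.9711, -0.2384, -0.0151, 0.5201], [-0.123, 0.5533, -0.8239, 0.1017], [0.2047, -0.7982, -0.5666, 1.0843], [0.0, 0.0, 0.0, 1.0]]
```

View pics/top0.png

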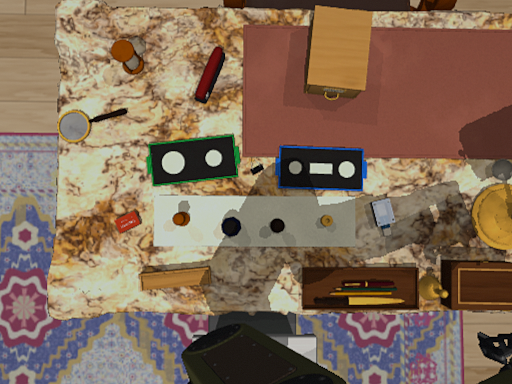

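View pics/side0.png

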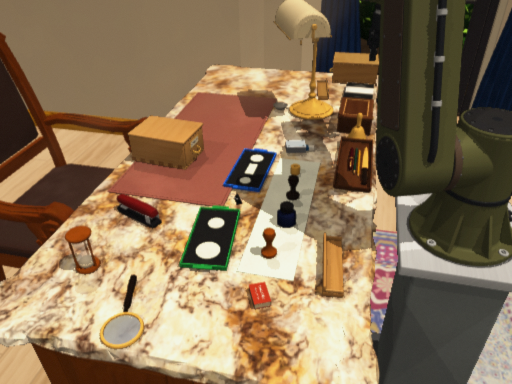

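The top view shows the brown stamp (181,218), ink bottle (231,226), black stamp (277,225), sharpener (326,221), eraser and holder (382,213), green tray (193,160), blue tray (320,168) and matchbox (127,221). The side view agrees. Next I enlarge the work area.

```bash
python3 - <<'E'
import cv2,numpy as np
t=cv2.imread("pics/top0.png");s=cv2.imread("pics/side0.png")
a=cv2.resize(t[130:250,140:260],(400,400),interpolation=2);b=cv2.resize(t[130:250,260:410],(500,400),interpolation=2)
e=cv2.resize(t[190:240,350:410],(360,300),interpolation=2);f=cv2.resize(s[125:165,265:325],(420,300),interpolation=2)
cv2.imwrite("pics/c1.png",np.hstack([e,f]))
E
```

```text
(no output)
```

View pics/c1.png

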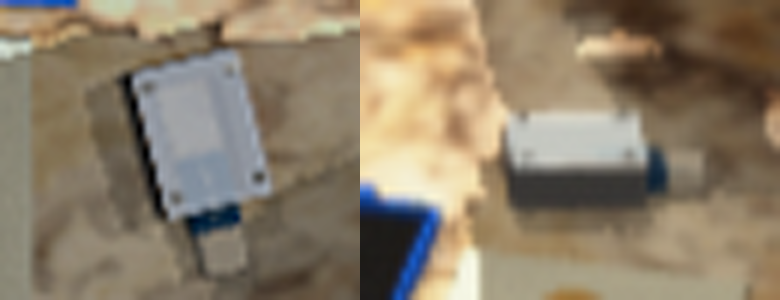

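The crop shows the eraser sticking out of the holder toward the robot: its tip is at about top pixel (387,235), and the roof centre is at (383,212). Now the measuring.

```bash
cat > h.py <<'E'
import numpy as np,cv2
from bench import monitor,optics
def ray(c,uv,z):
    T=c["camera_from_world"];R=T[:3,:3];o=-R.T@T[:3,3]
    d=R.T@np.array([(uv[0]-c["cx"])/c["fx"],(uv[1]-c["cy"])/c["fy"],1])
    return o+d*(z-o[2])/d[2]
def blobs(mask,box,amin=15):
    m=np.zeros(mask.shape,np.uint8);x0,y0,x1,y1=box;m[y0:y1,x0:x1]=mask[y0:y1,x0:x1]
    n,l,st,ce=cv2.connectedComponentsWithStats(m.astype(np.uint8))
    return [(l==i,st[i],ce[i]) for i in range(1,n) if st[i][4]>=amin]
def hsv(c): return cv2.cvtColor(c["image"],cv2.COLOR_RGB2HSV).astype(int)
E
python3 - <<'E'
from h import *
np.set_printoptions(precision=4,suppress=True)
for n,boxes in (("top",dict(green=(155,143,233,180),blue=(284,153,360,183),brown=(165,205,197,232),ink=(215,212,248,242),black=(266,214,290,238),sharp=(316,211,336,230),match=(110,205,145,235),roof=(365,195,402,230),tip=(370,224,400,242))),
  ("side",dict(green=(185,210,235,265),blue=(225,150,275,188),brown=(255,222,285,262),ink=(272,195,300,230),black=(284,170,304,204),sharp=(286,162,302,178)))):
    c=optics.capture(n);H=hsv(c);h,s,v=H[...,0],H[...,1],H[...,2]
    M=dict(green=(v>110)&(s<60),blue=(v>90)&(s<70),brown=((h<14)|(h>170))&(s>130),ink=v<70,black=v<60,sharp=(s>110)&(h>10)&(h<30),match=((h<8)|(h>172))&(s>150),roof=(h>95)&(h<130)&(v>120),tip=(h>95)&(h<130)&(s>100))
    Z=dict(green=.0055,blue=.0055,brown=.05,ink=.05,black=.048,sharp=.02,match=.015,roof=.024,tip=.012)
    for k,b in boxes.items():
        for m,st,ce in blobs(M[k],b):
            r=cv2.minAreaRect(np.argwhere(m)[:,::-1].astype(np.float32))
            print(n,k,st,ce,ray(c,ce,Z[k])[:2],"rect",np.round(r[0],1),np.round(r[1],1),round(r[2],1),"med",np.median(H[m],0))
E
```

```text
top green [162 151  23  23 420] [172.8548 162.1452] [0.5941 0.2133] rect [173. 162.] [22. 22.] 90.0 med [ 44.  23. 204.]
top green [205 150  17  17 219] [213.2146 157.7032] [0.6065 0.1099] rect [213.3 157.8] [15.6 16.3] 45.0 med [ 44.  22. 204.]
top blue [289 161  13  13 129] [294.7054 167.0388] [ 0.5839 -0.1012] rect [295. 167.] [12. 12.] 90.0 med [ 28.  32. 134.]
top blue [338 161  17  17 224] [346.2812 169.0357] [ 0.5798 -0.2359] rect [346. 169.] [16. 16.] 90.0 med [ 43.  24. 204.]
top blue [309 163  24  11 250] [320.776 167.992] [ 0.582  -0.1691] rect [320.5 168. ] [10. 23.] 90.0 med [ 44.  23. 204.]
top brown [173 212  17  14  78] [181.5385 218.3205] [0.4506 0.1822] rect [181.  218.5] [13. 16.] 90.0 med [ 12. 255. 104.]
top ink [222 217  19  20 295] [230.9119 226.2576] [0.4316 0.0609] rect [231.  226.5] [19. 18.] 90.0 med [113.  71.  22.]
top black [270 219  15  14 161] [276.7826 225.3354] [ 0.4342 -0.0524] rect [277.  225.5] [13. 14.] 90.0 med [  9. 148.  16.]
top sharp [321 215  12  11 106] [326.4245 220.066 ] [ 0.4472 -0.181 ] rect [326.5 220. ] [10. 11.] 90.0 med [ 19. 190. 
[... 1422 characters left out ...]
5  ] [ 0.5849 -0.1049] rect [245. 180.] [10.  6.] 0.0 med [ 24.   49.  151.5]
side brown [261 228  16  30 294] [268.7143 243.6939] [0.4461 0.2071] rect [268.5 242.5] [29. 15.] 90.0 med [ 12.  231.  117.5]
side ink [286 195  13   5  55] [292.3818 196.7818] [0.424  0.0133] rect [292. 197.] [ 4. 12.] 90.0 med [ 11. 120.  18.]
side ink [277 202  19  26 408] [286.174  214.8848] [0.4262 0.0931] rect [286.  214.5] [25. 18.] 90.0 med [115. 137.  24.]
side black [286 175  13  25 211] [292.6114 187.7346] [ 0.4307 -0.0315] rect [292. 187.] [24. 12.] 90.0 med [ 12. 120.  17.]
side sharp [290 164  10  14 108] [294.75   169.9537] [ 0.4459 -0.168 ] rect [294.9 170.6] [ 8.6 13.5] 4.8 med [ 17.  184.5 119.5]
```

Two views agree to about 2 mm, and the tray patch spacings come out at 104 and 135 mm, as they should. I'll do the eraser first, grasping 17 mm outside the holder's front with tool x along the holder's +x (14°). The helper gives the shift from the current pose.

```bash
cat > go.py <<'E'
import sys,numpy as np
from bench import monitor
from scipy.spatial.transform import Rotation as R
def to(x,y,z,a):
    s=monitor.read_state();Rt=R.from_rotvec(s["eef_rot"])
    a=np.radians(a);ca,sa=np.cos(a),np.sin(a)
    T=R.from_matrix(np.array([[ca,sa,0],[sa,-ca,0],[0,0,-1]]))
    print("shift mm",np.round(Rt.inv().apply(np.array([x,y,z])-s["tool_pos"])*1000,1),"rot",np.round((Rt.inv()*T).as_rotvec(),3),"t",round(s["t"],2),"w",round(s["gripper_width"],3))
if __name__=="__main__": to(*map(float,sys.argv[1:]))
E
python3 go.py .421 -.3375 .12 14
```

```text
shift mm [232.8 -63.1 130. ] rot [-0.001  0.     0.204] t 0.2 w 1.003
```

```bash
python3 -m pendant '233 -63 130 0 0 0.204 1;233 -63 130 0 0 0.204 1;233 -63 130 0 0 0.204 1;233 -63 130 0 0 0.204 1;233 -63 130 0 0 0.204 1;233 -63 130 0 0 0.204 1;233 -63 130 0 0 0.204 1;233 -63 130 0 0 0.204 0;233 -63 130 0 0 0.204 0;233 -63 130 0 0 0.204 0' 30
python3 - <<'E'
from h import *
c=optics.capture("wrist");cv2.imwrite("pics/w1.png",c["image"][...,::-1])
for p in ((.421,-.3375,.012),(.4374,-.3334,.024),(.408,-.3407,.006)):
    q=c["camera_from_world"]@np.r_[p,1];print(c["fx"]*q[0]/q[2]+c["cx"],c["fy"]*q[1]/q[2]+c["cy"])
E
python3 go.py .421 -.3375 .021 14
```

```text
t: 1.03
tool_pos: [0.421, -0.3381, 0.1206]
eef_rot: [3.118, 0.384, 0.0]
wrist_force: [0.3, 0.2, -0.2]
gripper_width: 0.602
gripper_force: 0.0
253.73666011294358 194.61955883087228
253.65141552788236 178.29367992514975
253.72314260576394 207.36274154874033
shift mm [ 0.3 -1.  99.9] rot [ 0.001 -0.    -0.   ] t 1.08 w 0.517
```

View pics/w1.png

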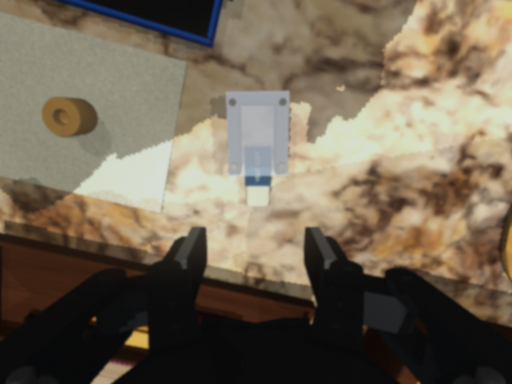

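The wrist view shows the eraser's tip at (258,207) and the roof centred on column 258. The prediction was column 254, so I correct by +3 mm in tool y. The angle matches.

```bash
python3 -m pendant '0 3 50 0 0 0 0;0 3 80 0 0 0 0;0 3 100 0 0 0 0;0 3 100 0 0 0 0;0 3 100 0 0 0 -1;0 3 100 0 0 0 -1;0 3 100 0 0 0 -1;0 3 100 0 0 0 -1;0 3 100 0 0 0 -1' 30
```

```text
t: 1.83
tool_pos: [0.4219, -0.3411, 0.021]
eef_rot: [3.117, 0.383, 0.001]
wrist_force: [-2.8, -1.8, 6.3]
gripper_width: 0.234
gripper_force: 30.9
```

```bash
python3 -m pendant '-10 0 0 0 0 0 -1;-20 0 -1 0 0 0 -1;-30 0 -1 0 0 0 -1;-40 0 -1 0 0 0 -1;-40 0 -20 0 0 0 -1;-40 0 -60 0 0 0 -1;-40 0 -60 0 0 0 -1;-40 0 -60 0 0 0 -1' 30
python3 - <<'E'
from h import *
c=optics.capture("wrist");cv2.imwrite("pics/w2.png",c["image"][...,::-1])
E
python3 go.py .5825 -.1895 .1 88.2
```

```text
t: 2.5
tool_pos: [0.383, -0.3511, 0.082]
eef_rot: [3.115, 0.382, 0.003]
wrist_force: [0.7, 0.4, -0.6]
gripper_width: 0.236
gripper_force: 30.2
shift mm [ 232.9 -107.9  -19.4] rot [ 1.000e-03  0.000e+00 -1.295e+00] t 2.55 w 0.232
```

View pics/w2.png

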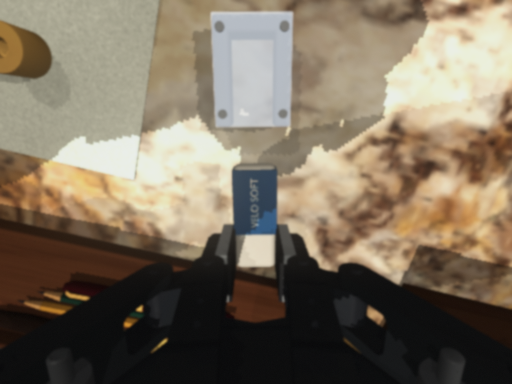

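The eraser is out and held straight, with its far end at row about 168 (top edge, col 255) and its near end at about 267. I'll work out the offset in the hand by casting these onto its top plane.

```bash
python3 - <<'E'
from h import *
from scipy.spatial.transform import Rotation as R
c=optics.capture("wrist");H=hsv(c);s=monitor.read_state();p=s["tool_pos"];Rt=R.from_rotvec(s["eef_rot"])
h,sa,v=H[...,0],H[...,1],H[...,2]
for m,st,ce in blobs((h>95)&(h<125)&(sa>90),(220,150,290,290),100):
    print(st,ce)
    for uv in ((255,st[1]),(255,st[1]+5),(255,267),(st[0],200),(st[0]+st[2],200)): print(uv,np.round(1000*Rt.inv().apply(ray(c,uv,p[2]-.009)-p),1))
E
```

```text
[ 235  171   42   63 1529] [260.13015043 206.41595814]
(255, np.int32(171)) [40.9  0.8  9. ]
(255, np.int32(176)) [38.4  0.9  9. ]
(255, 267) [-9.9  0.9  9. ]
(np.int32(235), 200) [26.5 -8.8  9. ]
(np.int32(277), 200) [26.5 11.5  9. ]
```

```bash
python3 -m pendant '234 -106 -19 0 0 -1.295 -1;234 -106 -19 0 0 -1.295 -1;234 -106 -19 0 0 -1.295 -1;234 -106 -19 0 0 -1.295 -1;234 -106 -19 0 0 -1.295 -1;234 -106 -19 0 0 -1.295 -1;234 -106 -19 0 0 -1.295 -1;234 -106 -19 0 0 -1.295 -1;234 -106 -19 0 0 -1.295 -1;234 -106 -19 0 0 -1.295 -1' 30; python3 go.py .5815 -.1865 .0275 88.2
```

```text
t: 3.43
tool_pos: [0.5839, -0.1903, 0.0974]
eef_rot: [-2.295, -2.142, 0.002]
wrist_force: [0.3, 0.2, -0.4]
gripper_width: 0.236
gripper_force: 30.2
shift mm [ 3.6 -2.4 69.9] rot [-0.003 -0.001 -0.038] t 3.43 w 0.236
```

```bash
python3 -m pendant '0 0 0 0 0 0 -1;0 0 0 0 0 0 -1'; python3 go.py .5815 -.1865 .0275 88.2
```

```text
t: 3.6
tool_pos: [0.5839, -0.1907, 0.0981]
eef_rot: [-2.307, -2.13, 0.001]
wrist_force: [0.0, -1.2, 1.0]
gripper_width: 0.237
gripper_force: 30.2
shift mm [ 4.  -2.6 70.6] rot [-0.002 -0.001 -0.049] t 3.6 w 0.237
```

```bash
python3 -m pendant '4 -2.6 30 0 0 -0.049 -1;4 -2.6 50 0 0 -0.049 -1;4 -2.6 65 0 0 -0.049 -1;4 -2.6 71 0 0 -0.049 -1;4 -2.6 71 0 0 -0.049 -1;4 -2.6 71 0 0 -0.049 -0.1;4 -2.6 71 0 0 -0.049 -0.1;4 -2.6 71 0 0 -0.049 -0.1;4 -2.6 30 0 0 -0.049 -0.1;4 -2.6 -30 0 0 -0.049 -0.1'; python3 go.py .447 -.1805 .12 90
```

```text
t: 4.43
tool_pos: [0.581, -0.1861, 0.1101]
eef_rot: [-2.249, -2.187, 0.003]
wrist_force: [1.1, -0.1, 0.0]
gripper_width: 0.45
gripper_force: 0.0
shift mm [   1.9 -134.1   -9.3] rot [-0.005 -0.002 -0.028] t 4.43 w 0.45
```

```bash
python3 -m pendant '5 -134 0 0 0 -0.03 0.2;5 -134 0 0 0 -0.03 0.2;5 -134 0 0 0 -0.03 0.2;5 -134 0 0 0 -0.03 0.2;5 -134 0 0 0 -0.03 0.2;5 -134 0 0 0 -0.03 0.2;5 -134 0 0 0 -0.03 0.2'; python3 - <<'E'
from h import *
c=optics.capture("wrist");cv2.imwrite("pics/w3.png",c["image"][...,::-1])
t=optics.capture("top");H=hsv(t);h,s,v=H[...,0],H[...,1],H[...,2]
m=((v>90)&(s<70))|((h>95)&(h<115)&(s>130)&(v<130));print([(b[1],ray(t,b[2],.012)) for b in blobs(m,(284,153,360,183))])
T=c["camera_from_world"]
for p in ((.447,-.1805,.025),(.5822,-.1700,.0175)):
    q=T@np.r_[p,1];print(c["fx"]*q[0]/q[2]+c["cx"],c["fy"]*q[1]/q[2]+c["cy"])
E
python3 go.py .447 -.1805 .024 90
```

```text
t: 5.02
tool_pos: [0.4495, -0.1783, 0.1114]
eef_rot: [2.217, 2.223, 0.001]
wrist_force: [0.4, 0.5, -0.0]
gripper_width: 0.598
gripper_force: 0.0
[(array([289, 161,  13,  13, 131], dtype=int32), array([ 0.58335176, -0.10067199,  0.012     ])), (array([339, 161,  16,  17, 215], dtype=int32), array([ 0.5789473 , -0.23483516,  0.012     ])), (array([310, 163,   2,  10,  20], dtype=int32), array([ 0.58237333, -0.14140644,  0.012     ])), (array([313, 164,  19,  10, 140], dtype=int32), array([ 0.58196823, -0.1727657 ,  0.012     ]))]
250.72648732859278 204.60726477352398
422.89847665098875 189.42326048783076
shift mm [-2.4 -2.4 87. ] rot [0.    0.    0.003] t 5.12 w 0.598
```

View pics/w3.png

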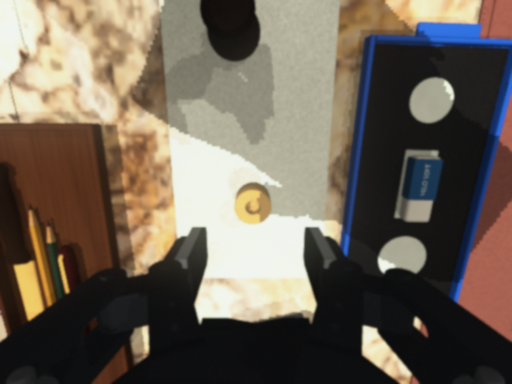

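The wrist view shows the eraser centred on its patch at about (420,187), aligned with the tray, and the sharpener at (253,203), within 2 px of the prediction. Picking up the sharpener.

```bash
python3 -m pendant '-2 0 40 0 0 0 0.2;-2 0 70 0 0 0 0.2;-2 0 87 0 0 0 0.2;-2 0 87 0 0 0 0.2;-2 0 87 0 0 0 -1;-2 0 87 0 0 0 -1;-2 0 87 0 0 0 -1;-2 0 87 0 0 0 -1;-2 0 60 0 0 0 -1;-2 0 15 0 0 0 -1' 30;python3 -m pendant '0 0 0 0 0 0 -1;0 0 0 0 0 0 -1'; python3 go.py .5842 -.1025 .0305 90
```

```text
t: 5.95
tool_pos: [0.4469, -0.1792, 0.0914]
eef_rot: [-2.214, -2.221, 0.003]
wrist_force: [1.6, -0.7, 0.4]
gripper_width: 0.322
gripper_force: 29.9
t: 6.12
tool_pos: [0.4495, -0.1805, 0.0952]
eef_rot: [2.214, 2.221, 0.003]
wrist_force: [0.1, -0.1, -1.3]
gripper_width: 0.322
gripper_force: 29.9
shift mm [ 77.7 134.6  65.2] rot [0.005 0.002 0.003] t 6.12 w 0.322
```

```bash
python3 -m pendant '78 135 0 0 0 0 -1;78 135 0 0 0 0 -1;78 135 0 0 0 0 -1;78 135 0 0 0 0 -1;78 135 0 0 0 0 -1;78 135 0 0 0 0 -1;78 135 30 0 0 0 -1;78 135 50 0 0 0 -1;78 135 60 0 0 0 -1;78 135 60 0 0 0 -1'; python3 go.py .5842 -.1025 .0305 90
```

```text
t: 6.95
tool_pos: [0.5815, -0.1019, 0.0307]
eef_rot: [-2.217, -2.222, 0.003]
wrist_force: [0.6, -1.0, -0.3]
gripper_width: 0.327
gripper_force: 31.7
shift mm [-0.6  2.7  0.1] rot [-0.004 -0.001  0.002] t 6.95 w 0.327
```

```bash
python3 -m pendant '0 2 0 0 0 0 -1;0 2 0 0 0 0 -1;0 2 0 0 0 0 -0.1;0 2 0 0 0 0 -0.1;0 2 0 0 0 0 -0.1;0 2 -30 0 0 0 -0.1;0 2 -60 0 0 0 0;0 2 -90 0 0 0 0.2;0 2 -90 0 0 0 0.2;0 2 -90 0 0 0 0.2'; python3 go.py .434 -.0525 .048 90
```

```text
t: 7.78
tool_pos: [0.5858, -0.1017, 0.1245]
eef_rot: [2.216, 2.223, 0.003]
wrist_force: [-0.1, -0.3, -0.4]
gripper_width: 0.599
gripper_force: 0.0
shift mm [  49.7 -151.9   75.9] rot [0.004 0.001 0.003] t 7.78 w 0.599
```

```bash
python3 -m pendant '50 -152 0 0 0 0 0.2;50 -152 0 0 0 0 0.2;50 -152 0 0 0 0 0.2;50 -152 0 0 0 0 0.2;50 -152 0 0 0 0 0.2;50 -152 0 0 0 0 0.2;50 -152 0 0 0 0 0.2'; python3 - <<'E'
from h import *
c=optics.capture("wrist");cv2.imwrite("pics/w4.png",c["image"][...,::-1])
T=c["camera_from_world"]
for p in ((.434,-.0525,.07),(.5842,-.1025,.0305),(.5842,-.1025,.0055),(.431,.061,.058)):
    q=T@np.r_[p,1];print(c["fx"]*q[0]/q[2]+c["cx"],c["fy"]*q[1]/q[2]+c["cy"])
E
python3 go.py .434 -.0525 .048 90
```

```text
t: 8.37
tool_pos: [0.4336, -0.0521, 0.1226]
eef_rot: [2.218, 2.224, 0.0]
wrist_force: [-0.2, 0.0, 1.0]
gripper_width: 0.602
gripper_force: 0.0
254.68257942386546 218.28384029839157
434.68010953458986 258.0587254372947
418.1872800089358 244.5778513162701
250.27510059765052 29.954893458232988
shift mm [-0.3  0.2 74.5] rot [0.    0.    0.003] t 8.42 w 0.601
```

View pics/w4.png

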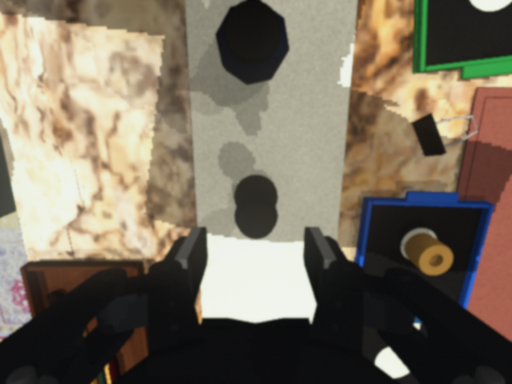

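The sharpener stands on its patch (top at 435,260), and the black stamp's knob is at (256,217), as predicted. The ink bottle is faceted, at (252,40). Picking up the black stamp.

```bash
python3 -m pendant '0 1 30 0 0 0 0.2;0 1 60 0 0 0 0.2;0 1 74.5 0 0 0 0.2;0 1 74.5 0 0 0 0.2;0 1 74.5 0 0 0 -1;0 1 74.5 0 0 0 -1;0 1 74.5 0 0 0 -1;0 1 74.5 0 0 0 -1;0 1 40 0 0 0 -1;0 1 10 0 0 0 -1' 40;python3 -m pendant '0 0 0 0 0 0 -1;0 0 0 0 0 0 -1'; python3 go.py .607 .1095 .055 90
```

```text
t: 9.25
tool_pos: [0.4335, -0.0519, 0.1135]
eef_rot: [-2.217, -2.223, 0.002]
wrist_force: [0.6, -0.5, -1.0]
gripper_width: 0.321
gripper_force: 39.7
t: 9.42
tool_pos: [0.4349, -0.0521, 0.1143]
eef_rot: [2.216, 2.222, 0.004]
wrist_force: [-0.6, 0.3, -1.4]
gripper_width: 0.321
gripper_force: 39.7
shift mm [161.2 172.4  59.9] rot [0.004 0.001 0.003] t 9.42 w 0.321
```

```bash
python3 -m pendant '161 172 0 0 0 0 -1;161 172 0 0 0 0 -1;161 172 0 0 0 0 -1;161 172 0 0 0 0 -1;161 172 0 0 0 0 -1;161 172 0 0 0 0 -1;161 172 0 0 0 0 -1;161 172 30 0 0 0 -1;161 172 50 0 0 0 -1;161 172 57 0 0 0 -1';python3 -m pendant '0 0 0 0 0 0 -1;0 0 0 0 0 0 -1'; python3 go.py .607 .1095 .055 90;python3 go.py .607 .1095 .0535 90
```

```text
t: 10.25
tool_pos: [0.6041, 0.1093, 0.0531]
eef_rot: [-2.216, -2.223, 0.005]
wrist_force: [-15.3, -0.5, 52.6]
gripper_width: 0.322
gripper_force: 43.6
t: 10.42
tool_pos: [0.605, 0.1092, 0.055]
eef_rot: [-2.218, -2.224, 0.002]
wrist_force: [0.3, -0.9, -1.5]
gripper_width: 0.325
gripper_force: 40.4
shift mm [ 0.3  2.  -0. ] rot [-0.001  0.     0.003] t 10.42 w 0.325
shift mm [0.3 2.  1.5] rot [-0.001  0.     0.003] t 10.42 w 0.325
```

```bash
python3 -m pendant '0 1 0.5 0 0 0 -1;0 1 0.5 0 0 0 -0.1;0 1 0.5 0 0 0 0.1;0 1 0.5 0 0 0 0.1;0 1 0.5 0 0 0 0.1;0 1 -20 0 0 0 0.2;0 1 -50 0 0 0 0.2;0 1 -75 0 0 0 0.2;0 1 -75 0 0 0 0.2;0 1 -75 0 0 0 0.2'; python3 go.py .431 .061 .125 90
```

```text
t: 11.25
tool_pos: [0.607, 0.1096, 0.1321]
eef_rot: [2.217, 2.224, 0.004]
wrist_force: [-1.4, 0.9, -0.6]
gripper_width: 0.599
gripper_force: 0.0
shift mm [ -48.1 -176.2    6.5] rot [ 0.003 -0.     0.003] t 11.25 w 0.599
```

```bash
python3 -m pendant '-48 -176 4 0 0 0 1;-48 -176 4 0 0 0 1;-48 -176 4 0 0 0 1;-48 -176 4 0 0 0 1;-48 -176 4 0 0 0 1;-48 -176 4 0 0 0 1;-48 -176 4 0 0 0 1;-48 -176 4 0 0 0 1' 30; python3 - <<'E'
from h import *
c=optics.capture("wrist");cv2.imwrite("pics/w5.png",c["image"][...,::-1])
T=c["camera_from_world"]
for p in ((.431,.061,.058),(.431,.061,.042),(.607,.109,.0755),(.607,.109,.0055)):
    q=T@np.r_[p,1];print(c["fx"]*q[0]/q[2]+c["cx"],c["fy"]*q[1]/q[2]+c["cy"])
E
python3 go.py .431 .061 .030 90
```

```text
t: 11.92
tool_pos: [0.4312, 0.0611, 0.1264]
eef_rot: [2.218, 2.225, 0.0]
wrist_force: [0.5, 0.2, 0.3]
gripper_width: 1.001
gripper_force: 0.0
253.83923871911523 209.8670776785246
253.93421919217073 202.87278211363534
545.6429952618188 145.33915699658718
463.96638472118383 135.75802685952024
shift mm [-0.2 -0.3 96.4] rot [-0.    -0.     0.003] t 11.97 w 1.004
```

View pics/w5.png

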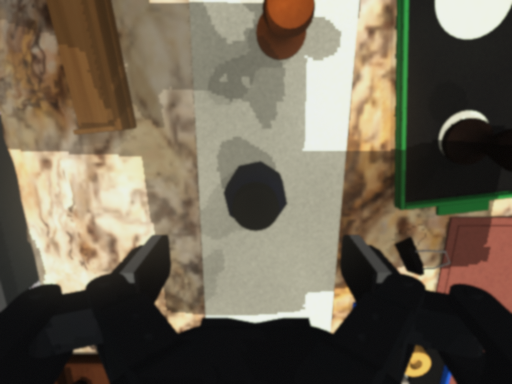

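The ink bottle is octagonal, centred at (256,196), with its flat's normal about 12° up and to the right, so I turn the grip by -0.2 rad to meet the flats. The black stamp stands on its patch at (464,141), within a few mm.

```bash
python3 -m pendant '0 1 10 0 0 -0.12 1;0 1 30 0 0 -0.2 1;0 1 60 0 0 -0.2 1;0 1 85 0 0 -0.2 1;0 1 96 0 0 -0.2 1;0 1 96 0 0 -0.2 1;0 1 96 0 0 -0.2 -1;0 1 96 0 0 -0.2 -1;0 1 96 0 0 -0.2 -1;0 1 96 0 0 -0.2 -1' 40;python3 -m pendant '0 0 -15 0 0 0 -1;0 0 -35 0 0 0 -1;0 0 -50 0 0 0 -1;0 0 -50 0 0 0 -1;0 0 -50 0 0 0 -1'; python3 go.py .5943 .2126 .038 101.5
```

```text
t: 12.8
tool_pos: [0.4324, 0.0611, 0.0317]
eef_rot: [1.984, 2.434, 0.002]
wrist_force: [0.1, 0.7, 2.8]
gripper_width: 0.552
gripper_force: 41.4
t: 13.22
tool_pos: [0.4321, 0.0611, 0.0814]
eef_rot: [1.984, 2.434, 0.003]
wrist_force: [-0.3, -1.4, -1.2]
gripper_width: 0.548
gripper_force: 41.7
shift mm [115.7 189.3  43.9] rot [0.002 0.    0.002] t 13.22 w 0.548
```

```bash
python3 -m pendant '25 40 0 0 0 0 -1;48 79 0 0 0 0 -1;70 115 0 0 0 0 -1;90 148 0 0 0 0 -1;105 172 0 0 0 0 -1;116 189 0 0 0 0 -1;116 189 0 0 0 0 -1;116 189 0 0 0 0 -1;116 189 15 0 0 0 -1;116 189 28 0 0 0 -1'; python3 -m pendant '0 0 0 0 0 0 -1;0 0 0 0 0 0 -1';python3 go.py .5943 .2126 .0365 101.5
```

```text
t: 14.05
tool_pos: [0.5928, 0.2121, 0.0517]
eef_rot: [-1.985, -2.435, 0.0]
wrist_force: [-0.2, -0.5, -1.6]
gripper_width: 0.55
gripper_force: 41.8
t: 14.22
tool_pos: [0.5926, 0.2121, 0.0516]
eef_rot: [-1.985, -2.434, 0.003]
wrist_force: [-0.7, 0.9, -0.4]
gripper_width: 0.549
gripper_force: 41.7
shift mm [ 0.2  1.8 15.1] rot [-0.002  0.     0.002] t 14.22 w 0.549
```

```bash
python3 -m pendant '0 2 6 0 0 0 -1;0 2 10 0 0 0 -1;0 2 13 0 0 0 -1;0 2 14.5 0 0 0 -1;0 2 15 0 0 0 -1;0 2 15 0 0 0 0.5;0 2 15 0 0 0 0.5;0 2 15 0 0 0 0.5;0 2 15 0 0 0 0.5';python3 -m pendant '0 0 -25 0 0 0 0.6;0 0 -60 0 0 0 0.6;0 0 -92 0 0 0 0.4;0 0 -92 0 0 0 0.2;0 0 -92 0 0 0.2 0.2;0 0 -92 0 0 0.2 0.2;0 0 -92 0 0 0.2 0.2'; python3 go.py .45 .183 .13 90
```

```text
t: 14.97
tool_pos: [0.5955, 0.2132, 0.0379]
eef_rot: [1.985, 2.435, 0.001]
wrist_force: [0.9, -0.1, 0.1]
gripper_width: 0.748
gripper_force: 0.0
t: 15.55
tool_pos: [0.5954, 0.2132, 0.1297]
eef_rot: [2.222, 2.221, 0.001]
wrist_force: [0.5, -0.4, 0.7]
gripper_width: 0.601
gripper_force: 0.0
shift mm [ -30.3 -145.3   -0.3] rot [ 0.    -0.    -0.001] t 15.55 w 0.601
```

```bash
python3 -m pendant '-30 -145 0 0 0 0 0.2;-30 -145 0 0 0 0 0.2;-30 -145 0 0 0 0 0.2;-30 -145 0 0 0 0 0.2;-30 -145 0 0 0 0 0.2;-30 -145 0 0 0 0 0.2;-30 -145 0 0 0 0 0.2' 40; python3 - <<'E'
from h import *
c=optics.capture("wrist");cv2.imwrite("pics/w6.png",c["image"][...,::-1])
T=c["camera_from_world"]
for p in ((.45,.183,.074),(.45,.183,.0),(.5943,.2126,.0635),(.5943,.2126,.0055)):
    q=T@np.r_[p,1];print(c["fx"]*q[0]/q[2]+c["cx"],c["fy"]*q[1]/q[2]+c["cy"])
E
python3 go.py .45 .183 .05 90
```

```text
t: 16.13
tool_pos: [0.4512, 0.1829, 0.13]
eef_rot: [2.216, 2.226, 0.002]
wrist_force: [0.5, 0.4, -0.6]
gripper_width: 0.599
gripper_force: 0.0
252.1752576461953 215.78502866099387
252.89906884500823 187.2837487958029
466.6420595207953 170.02108577219212
418.98583682442245 156.82498147052019
shift mm [ 0.1 -1.3 79.8] rot [ 0.001 -0.     0.004] t 16.18 w 0.603
```

View pics/w6.png

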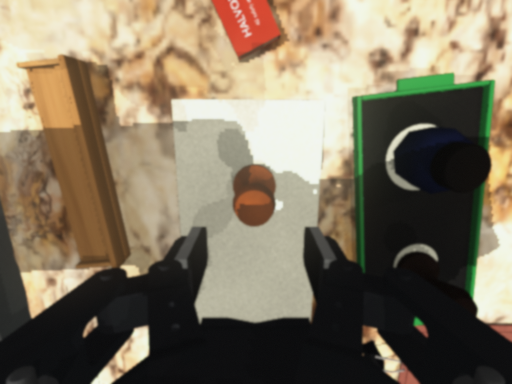

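The brown stamp is at column 254 with its foot at (254,185), as predicted. The ink bottle stands over its patch, with a crescent showing on the left at 388–396, partly from parallax. Picking up the brown stamp.

```bash
python3 -m pendant '0 0 35 0 0 0 0.2;0 0 65 0 0 0 0.2;0 0 80 0 0 0 0.2;0 0 80 0 0 0 0.2;0 0 80 0 0 0 -1;0 0 80 0 0 0 -1;0 0 80 0 0 0 -1;0 0 80 0 0 0 -1;0 0 50 0 0 0 -1;0 0 0 0 0 0 -1' 40;python3 -m pendant '0 0 0 0 0 0 -1;0 0 0 0 0 0 -1'; python3 go.py .58 -.237 .13 90
```

```text
t: 17.02
tool_pos: [0.449, 0.1822, 0.1202]
eef_rot: [-2.216, -2.223, 0.007]
wrist_force: [0.8, 0.0, -0.6]
gripper_width: 0.305
gripper_force: 39.1
t: 17.18
tool_pos: [0.4516, 0.1831, 0.1239]
eef_rot: [2.216, 2.223, 0.008]
wrist_force: [-0.7, -0.1, -0.5]
gripper_width: 0.303
gripper_force: 39.1
shift mm [-420.5  127.1   -6.1] rot [ 0.005 -0.002  0.003] t 17.18 w 0.303
```

```bash
python3 -m pendant '-35 10 -10 0 0 0 -1;-75 22 -10 0 0 0 -1;-115 34 -10 0 0 0 -1;-155 46 -10 0 0 0 -1;-195 58 -10 0 0 0 -1;-235 70 -10 0 0 0 -1;-275 82 -10 0 0 0 -1;-315 94 -10 0 0 0 -1;-355 106 -10 0 0 0 -1;-390 117 -10 0 0 0 -1';python3 -m pendant '-20 7 10 0 0 0 -1;-30 10 10 0 0 0 -1;-30 10 10 0 0 0 -1;-30 10 10 0 0 0 -1'; python3 go.py .58 -.237 .058 90
```

```text
t: 18.02
tool_pos: [0.5685, -0.2094, 0.1304]
eef_rot: [-2.218, -2.224, 0.001]
wrist_force: [0.1, 1.5, 0.2]
gripper_width: 0.3
gripper_force: 39.1
t: 18.35
tool_pos: [0.5784, -0.2361, 0.1208]
eef_rot: [-2.217, -2.224, 0.0]
wrist_force: [0.9, 0.0, -0.7]
gripper_width: 0.304
gripper_force: 39.1
shift mm [-0.9  1.7 62.8] rot [-0.001 -0.001  0.003] t 18.35 w 0.304
```

```bash
python3 -m pendant '-1 2 25 0 0 0 -1;-1 2 42 0 0 0 -1;-1 2 52 0 0 0 -1;-1 2 58 0 0 0 -1;-1 2 60 0 0 0 -1;-1 2 61 0 0 0 -1;-1 2 61.5 0 0 0 -1;-1 2 61.5 0 0 0 -1'; python3 go.py .58 -.237 .058 90
```

```text
t: 19.02
tool_pos: [0.581, -0.2379, 0.0606]
eef_rot: [2.217, 2.224, 0.001]
wrist_force: [0.1, 0.0, -0.3]
gripper_width: 0.311
gripper_force: 39.1
shift mm [ 0.9 -1.   2.6] rot [0.001 0.001 0.003] t 19.02 w 0.311
```

```bash
python3 -m pendant '0 0 1 0 0 0 -1;0 0 2 0 0 0 -1;0 0 2.5 0 0 0 -1;0 0 2.5 0 0 0 -1'; python3 -m pendant '0 0 0 0 0 0 -0.5;0 0 0 0 0 0 0.1;0 0 0 0 0 0 0.1;0 0 0 0 0 0 0.1;0 0 0 0 0 0 0.1;0 0 -25 0 0 0 0.2;0 0 -60 0 0 0 0.2;0 0 -90 0 0 0 0.2;0 0 -90 0 0 0 0.2'; python3 go.py .35 -.35 .25 90
```

```text
t: 19.35
tool_pos: [0.5806, -0.2379, 0.0572]
eef_rot: [-2.218, -2.225, 0.0]
wrist_force: [-0.7, -0.5, -0.2]
gripper_width: 0.303
gripper_force: 39.1
t: 20.1
tool_pos: [0.5827, -0.2388, 0.154]
eef_rot: [2.212, 2.219, 0.005]
wrist_force: [0.7, -0.4, 0.1]
gripper_width: 0.6
gripper_force: 0.0
shift mm [-110.9 -232.3  -97.5] rot [0.008 0.004 0.003] t 20.1 w 0.6
```

```bash
python3 -m pendant '-20 -40 -60 0 0 0 0.2;-40 -80 -80 0 0 0 0.2;-55 -115 -97 0 0 0 0.2;-75 -150 -97 0 0 0 0.2;-90 -185 -97 0 0 0 0.2;-110 -220 -97 0 0 0 0.2;-110 -232 -97 0 0 0 0.2;-110 -232 -97 0 0 0 0.2'; python3 - <<'E'
from h import *
c=optics.capture("top");s=optics.capture("side")
T=c["image"][...,::-1];S=s["image"][...,::-1]
a=cv2.resize(T[130:200,145:245],(400,280),interpolation=2);b=cv2.resize(T[130:200,270:370],(400,280),interpolation=2)
d=cv2.resize(S[195:275,175:275],(400,320),interpolation=2);e=cv2.resize(S[130:210,210:310],(400,320),interpolation=2)
cv2.imwrite("pics/f1.png",np.vstack([np.hstack([a,b]),np.hstack([d,e])]))
print("patch bottoms / expected tops px")
for n,p,z in (("ink",(.5943,.2126),.0635),("blk",(.607,.109),.0755),("shp",(.5842,-.102),.0305),("ers",(.5822,-.17),.0175),("brn",(.58,-.237),.0795)):
  for C in (c,s):
    o=[]
    for zz in (.0055,z):
        q=C["camera_from_world"]@np.r_[p,zz,1];o+=[round(C["fx"]*q[0]/q[2]+C["cx"],1),round(C["fy"]*q[1]/q[2]+C["cy"],1)]
    print(n,o)
E
```

```text
t: 20.77
tool_pos: [0.3446, -0.3505, 0.2448]
eef_rot: [2.222, 2.22, -0.002]
wrist_force: [0.3, 0.3, 0.1]
gripper_width: 0.6
gripper_force: 0.0
patch bottoms / expected tops px
ink [np.float64(173.1), np.float64(162.1), np.float64(168.9), np.float64(159.4)]
ink [np.float64(207.4), np.float64(250.0), np.float64(205.6), np.float64(231.4)]
blk [np.float64(213.6), np.float64(157.5), np.float64(211.2), np.float64(153.9)]
blk [np.float64(215.6), np.float64(222.8), np.float64(213.9), np.float64(200.9)]
shp [np.float64(295.0), np.float64(166.9), np.float64(296.1), np.float64(165.9)]
shp [np.float64(244.8), np.float64(180.3), np.float64(244.6), np.float64(173.2)]
ers [np.float64(321.1), np.float64(167.9), np.float64(321.9), np.float64(167.4)]
ers [np.float64(251.0), np.float64(168.6), np.float64(250.9), np.float64(165.3)]
brn [np.float64(346.7), np.float64(168.9), np.float64(353.5), np.float64(166.0)]
brn [np.float64(256.6), np.float64(158.0), np.float64(256.4), np.float64(137.4)]
```

View pics/f1.png

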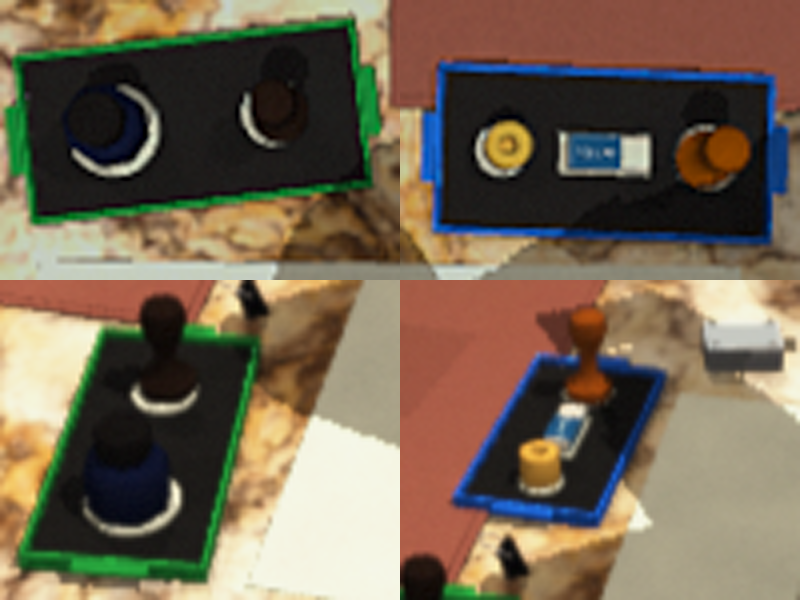

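Checked in both views:

| Thing | Where it stands |
|---|---|
| Ink cap | Top pixel (170,160), expected (169,159) |
| Sharpener | (297,166), expected (296,166) |
| Brown knob | About (351,167), as expected |
| Eraser | On its patch |
| Black stamp | About 5 mm toward -y of its patch centre, well inside 12 mm |

All stand upright and the arm is clear, so I hand in.

```bash
python3 -c "
from bench import bot
print(bot.hand_in())"
```

```text
the job is handed in; nothing more can be done
None
```

The job is handed in, though the judge returned no verdict: all five things stand in their trays on their own patches, the black stamp about 5 mm off its centre, and the matchbox was never touched.

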